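# Sort cast carving blanks by length into the sizing rack

### The job

Sort the three white plaster blanks by length into the wooden sizing rack, each in the lane as deep as the blank is long, pushed fully home so that its end is flush with the lane's mouth. Lift the middle-length blank out of the blue mould and lay it down in its lane; the short and the long one are still soft, so slide them flat along the table into theirs without ever lifting them. Do not tip any blank over and leave the tools, sanding block, sanding pad and jar where they are.

Things in the scene. Friction and masses are not known exactly. Their poses are not given: they have to be found in the camera images.
- short: white plaster carving blank, 60 mm long (its y axis) x 40 mm wide (x) x 34 mm high (z), about 100 g, a thin dark cross drawn on top; lies flat on the bare table on the right of the rack, long side roughly in line with the lanes; it slides easily. The short and the long blank trade places from run to run. Origin at the centre of its underside. Either end is the same.
- long: white plaster carving blank, 100 mm long (its y axis) x 40 mm wide (x) x 34 mm high (z), about 170 g, a thin dark cross drawn on top; lies flat on the bare table on the right of the rack, long side roughly in line with the lanes; it slides easily. The short and the long blank trade places from run to run. Origin at the centre of its underside. Either end is the same.
- medium: white plaster carving blank, 80 mm long (its y axis) x 40 mm wide (x) x 34 mm high (z), about 135 g, a thin dark cross drawn on top; starts in the mould, standing on its 5 mm thick floor, 21 mm proud of the mould's rim. Origin at the centre of its underside. Either end is the same.
- lane_short: short lane of the rack: wooden U fixed to the table, no floor, walls and solid green end stop 16 mm high, 46 mm wide inside, 60 mm deep from open mouth to stop. Over its first 12 mm the mouth flares to about 55 mm. Origin on the table, mid-mouth; y points into the lane (world +y, within 0.12 rad), x across. The 3 lanes: parallel, 80 mm apart, mouths in one line, any order.
- lane_medium: medium lane of the rack: wooden U fixed to the table, no floor, walls and solid green end stop 16 mm high, 46 mm wide inside, 80 mm deep from open mouth to stop. Over its first 12 mm the mouth flares to about 55 mm. Origin on the table, mid-mouth; y points into the lane (world +y, within 0.12 rad), x across. The 3 lanes: parallel, 80 mm apart, mouths in one line, any order.
- lane_long: long lane of the rack: wooden U fixed to the table, no floor, walls and solid green end stop 16 mm high, 46 mm wide inside, 100 mm deep from open mouth to stop. Over its first 12 mm the mouth flares to about 55 mm. Origin on the table, mid-mouth; y points into the lane (world +y, within 0.12 rad), x across. The 3 lanes: parallel, 80 mm apart, mouths in one line, any order.
- rack: dark wooden bar 240 x 14 x 34 mm fixed behind the lanes, closing them off: its middle lies 128 mm from the line of the mouths. Origin on the table at the middle of the line of mouths; axes as the lanes'.
- mould: open blue plastic mould fixed to the table left of the rack, 90 mm (x) x 130 mm (y) x 18 mm high; cavity 44 x 84 mm, 13 mm deep. Origin under its centre.
- sanding_block: bystander: loose black sanding block, 65 x 95 x 26 mm, beyond the blanks; origin under its centre. Leave alone.
- sanding_pad: bystander: loose flat grey sanding pad, 70 x 100 x 12 mm, beyond the rack; origin under its centre. Leave alone.
- rasp: bystander: loose rasp with wooden handle, 210 mm long, 26 mm high, beyond the mould; origin under its middle. Leave alone.
- brush: bystander: loose flat brush with grey bristles, handle along its x axis, about 200 mm long, beyond the right-hand blanks; origin under its middle. Leave alone.
- glue_jar: bystander: loose jar, 56 mm across, 85 mm high, left of the mould; origin under its centre. Leave alone.
There are look-alikes about, which are no part of the job. What is shaped like the lane_short but pink is not meant.

How it is judged (in metres and radians):
At the end, for the whole second after the job is handed in: Each blank stands flat on the table at rest in the lane of its own length (short in 60, medium in 80, long in 100 mm), in line with it within 0.15 rad, within 7 mm of its centreline, its near end flush with the mouth within 5 mm (up to 6 mm too deep), height within 4 mm (x of short in the frame of lane_short between -0.007 and 0.007 m and y of short in the frame of lane_short between 0.024 and 0.035 m and z of short in the frame of lane_short between -0.004 and 0.004 m and angle between the y axis of short and the y axis of lane_short, either way round below 0.15 rad and angle between each of short, medium, long's own z axis and vertical below 0.08 rad and linear speed of each of short, medium, long below 0.02 m/s and x of medium in the frame of lane_medium between -0.007 and 0.007 m and y of medium in the frame of lane_medium between 0.034 and 0.045 m and z of medium in the frame of lane_medium between -0.004 and 0.004 m and angle between the y axis of medium and the y axis of lane_medium, either way round below 0.15 rad and x of long in the frame of lane_long between -0.007 and 0.007 m and y of long in the frame of lane_long between 0.044 and 0.055 m and z of long in the frame of lane_long between -0.004 and 0.004 m and angle between the y axis of long and the y axis of lane_long, either way round below 0.15 rad); the robot touches nothing.
It fails at once if the short or the long blank is lifted off the table (more than 12 mm) (height (world z) of any of short, long above 0.012 m).
It fails at once if a blank is tipped over (tilt above 0.6 rad) (angle between any of short, medium, long's own z axis and vertical above 0.6 rad).
It fails at once if a tool, sanding block, sanding pad or the jar is moved by more than 25 mm (distance of any of sanding_block, sanding_pad, rasp, brush, glue_jar from where it was at the start of the episode above 0.025 m).
It also fails if it takes over 72 s, if anything falls off the work surface, if the arm or the gripper's body presses on something with over 40 N, if the wrist force passes 120 N, or if a joint passes its speed limit or range.

### The arm

A 6-joint arm with a two-finger parallel gripper is mounted at the origin on the work surface. World frame = base frame: x ahead of the robot, y to its left, z up, the work surface at z = 0. Lengths are in mm, angles in rad, forces in N, time in s.
With the tool pointing down it reaches from about 275 to 850 mm from the base axis. Payload 19 kg.
Tool frame: the origin (TCP) lies at the very end of the fingers, on their centre line; the grasp point (between the pads) lies 19 mm behind it; z points along the fingers, y is the line along which they close (so a half turn about z gives the same grasp; the last joint's range is limited). The gripper opens to 85 mm and grips with 20 to 120 N. Pads are 22 mm wide; open, the fingers measure 114 mm over their backs; the gripper's body (76 mm by 85 mm) begins 54 mm behind the grasp point. The pads swing forward as they close: fully open they stand 13 mm farther back than shut.
Start: joints at [1.086, 0.15, 1.437, -0, 1.554, -0.134], TCP at [197.601, 539.948, 231.267] pointing down, gripper open.
Joint ranges: [-2.8, 2.8], [-0.68, 2.1], [0.12, 2.68], [-1.39, 4.53], [0.16, 2.79], [-2.81, 2.81]. Speed limits (rad/s): [1.89, 1.89, 2.22, 3.01, 3.01, 3.01].

### API

Orientations are given as a rotation vector (axis times angle).
In Python, from cell import ctrl gives the robot as it stands. The module is installed in compiled form; this text tells all that it offers. Calls block until the motion is done:
- ctrl.goto(position, orientation): joint-space move of the TCP to a pose.
- ctrl.move_straight(position, frame=None, vel=150, guard=None): straight line of the TCP; frame=None keeps the orientation; vel is the mean speed in mm/s. With guard (N) it stops when the force on the tool has changed by that much, and returns True; else False.
- ctrl.movej(angles): joint-space move.
- ctrl.open() and ctrl.grasp(effort=None): open the fingers fully, or close them until they stop; effort is the grip in N (None keeps the last).
- ctrl.dwell(seconds).
- ctrl.inverse_kinematics(position, orientation): joint angles nearest the present ones, or None.
- ctrl.camera(name): name is "scene" or "top" or "wrist"; returns the picture (420x560x3 uint8, blue, green, red); there is no depth.
- ctrl.camera_model(name): a dict with "fx", "fy", "cx", "cy" (pixels), "eye" and "orientation" of the camera in the world. Camera axes: x right, y up, looking along -z (the intrinsics and any distortion apply to the point x, -y, -z); pixel columns grow to the right and rows downward; lengths in mm; the calibration is good to about 2 mm. A picture is of the moment at which its call begins: read the wrist's pose just before it. camera_model takes no time and is no camera call; for the wrist camera it gives the pose at the moment of the call.
A pose or a line that the arm cannot do raises ctrl.MotionError and nothing moves.
- ctrl.close_job(): hands the job in; it is judged then, once.
Trained networks look in the newest picture that a camera, given by its name, has taken for a name from the list of things; names that differ only in an ending like _2 or _b are one class to them, and where a whole thing is asked for, a point or a joint stands for the part that bears it (a point fixed in the world has none). Each returns a list of dicts, best first, with "conf" (0 to 1); they miss things now and then, are a little off and sometimes report something else, mostly with a low value. They report only what shows in the picture. A call takes as long as a camera call. They do not tell look-alikes from the thing itself.
- ctrl.boxes_of(target, camera): "position" ([x, y, z] in mm, in world coordinates, good to about 4 mm: the middle of the surface that is visible of it).
Readings, each from a call of its own:
- ctrl.current_time(): time.
- ctrl.current_joint_positions(): joint angles.
- ctrl.current_joint_vel(): joint speeds.
- ctrl.current_effort(): joint torques, N m.
- ctrl.current_tool_pos(): TCP position.
- ctrl.current_eef_rot(): TCP orientation.
- ctrl.current_ft_force(): force on the tool from outside, world axes, zero at the start.
- ctrl.current_torque(): the same for the moment, N m.
- ctrl.current_grip_width(): opening from 0.0 (shut) to 1.0 (fully open).
- ctrl.current_grip_force(): force on a finger pad.
Only numpy, scipy, OpenCV 4.12 (cv2) and the standard library are available. Lean on these libraries where they do the work, as an engineer would, in place of code of your own. Each camera call takes 0.05 s, during which the arm holds its last target. There are 200 camera calls.

## Working session

There is one attempt and no reset: what is moved stays moved. The work goes in short steps, each a Python script; the robot and the scene stay as the last script left them, time stands still between calls to the robot, and variables do not carry over. Pictures are saved under pics/ and viewed, at most 10 in all, crops included, and the job is handed in when it is done.

```bash
mkdir -p pics; ls
python3 - <<'E'
from cell import ctrl
import cv2
for c in("top","scene"):
    im=ctrl.camera(c); cv2.imwrite(f"pics/{c}0.png",im)
    m=ctrl.camera_model(c); print(c,m)
    for n in["short","long","medium","lane_short","lane_medium","lane_long","rack","mould"]:
        print(n,[(round(d["conf"],2),[round(float(v)) for v in d["position"]]) for d in ctrl.boxes_of(n,c)])
print(ctrl.current_time(), ctrl.current_eef_rot())
E
```

```text
pics
top {'fx': 449.19605123204985, 'fy': 449.19605123204985, 'cx': 275.8953125189203, 'cy': 207.28115470685665, 'eye': array([ 318.97023502,   78.20165101, 1431.9380818 ]), 'orientation': array([ 0.11093075, -0.10956363, -1.56545607])}
short [(0.66, [562, -246, 34]), (0.64, [762, -131, 26])]
long [(0.67, [505, -68, 34])]
medium [(0.76, [480, 375, 41])]
lane_short [(0.81, [282, 225, 17]), (0.8, [523, 126, 18])]
lane_medium [(0.98, [443, 136, 15])]
lane_long [(0.87, [602, 117, 19]), (0.55, [519, 125, 19])]
rack [(0.82, [526, 172, 35]), (0.65, [602, 120, 18]), (0.31, [681, -334, 17])]
mould [(0.56, [465, 372, 17])]
scene {'fx': 521.8435978411885, 'fy': 521.8435978411885, 'cx': 277.20481063991764, 'cy': 204.55911257624098, 'eye': array([1727.07604704,  212.17557912,  943.64577168]), 'orientation': array([0.69646018, 0.78126857, 1.58055151])}
short [(0.64, [573, -247, 28])]
long [(0.68, [523, -66, 35])]
medium [(0.67, [486, 372, 39])]
lane_short [(0.84, [369, -70, 18]), (0.84, [296, 212, 15]), (0.73, [534, 116, 14]), (0.57, [696, -338, 19])]
lane_medium [(0.69, [452, 114, 13]), (0.3, [558, 172, 36])]
lane_long [(0.56, [626, 108, 16])]
rack [(0.65, [557, 174, 38]), (0.64, [535, 116, 16]), (0.6, [484, 374, 45]), (0.53, [638, 514, 60])]
mould [(0.91, [506, 373, 19])]
0.9 [-5.48151617e-01 -3.09335129e+00  2.11923282e-04]
```

View pics/top0.png

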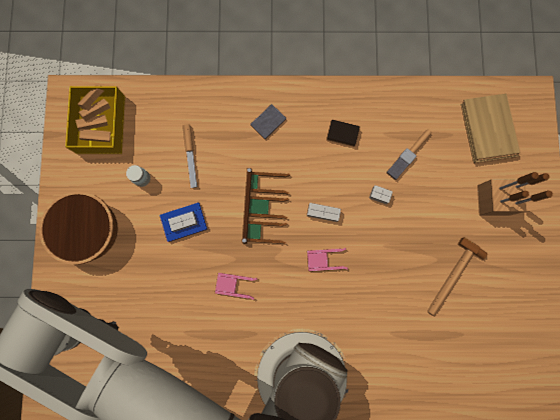

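View pics/scene0.png

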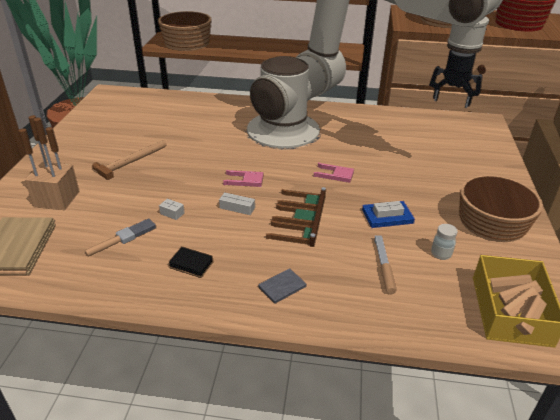

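The blue mould with the medium blank is at top px (183,222). The rack is at about (262,207), its three green-backed lanes opening to the right. The white blanks are long at (324,212) and short at (381,195).

What could be mistaken for the targets:
- **Pink U's:** (328,260) and (235,286) look like lane_short. They are pink and rejected.
- **Short blank:** one network hit at (762,-131) is not a blank. It is the sanding block at (343,132).
- **Lanes:** the green middle lane (260,206) has the longest stop, so it is lane_short. The upper one (255,181) is long and the lower one (256,231) is medium.

Next I'll look from close by with the wrist camera.

```bash
cat > h.py <<'E'
from cell import ctrl
import cv2, numpy as np
from scipy.spatial.transform import Rotation as R
def ori(u):
    "tool down, closing line at angle u (rad) from world x"
    y=np.array([np.cos(u),np.sin(u),0]); z=np.array([0,0,-1.]); x=np.cross(y,z)
    return R.from_matrix(np.c_[x,y,z]).as_rotvec()
def ray(m,p):
    d=np.array([(p[0]-m["cx"])/m["fx"],-(p[1]-m["cy"])/m["fy"],-1])
    return R.from_rotvec(m["orientation"]).apply(d)
def at(m,p,z):
    d=ray(m,p); return m["eye"]+d*(z-m["eye"][2])/d[2]
def tri(ms,ps):
    A=np.zeros((3,3));b=np.zeros(3)
    for m,p in zip(ms,ps):
        d=ray(m,p);d/=np.linalg.norm(d);P=np.eye(3)-np.outer(d,d);A+=P;b+=P@m["eye"]
    return np.linalg.solve(A,b)
E
python3 - <<'E'
from h import *
print(ctrl.camera_model("wrist"), ctrl.current_tool_pos())
for u in(0,np.pi):
  for p in([520,30,300],[540,-250,30],[443,60,30],[470,372,30]): print(u,p,ctrl.inverse_kinematics(p,ori(u)))
E
```

```text
{'fx': 309.155731652592, 'fy': 309.155731652592, 'cx': 280.40192594068134, 'cy': 212.00482528605295, 'eye': array([122.0303884 , 567.29589578, 374.47570898]), 'orientation': array([-0.27805823, -0.19480287,  1.20902984])} [197.5843494  539.95336908 231.24502285]
0 [520, 30, 300] [-9.03582641e-02  2.28521899e-02  1.43861447e+00 -4.44089210e-16
  1.68012600e+00 -9.03582641e-02]
0 [540, -250, 30] [-5.63004454e-01  3.35683704e-01  1.63422042e+00 -4.44089210e-16
  1.17168853e+00 -5.63004454e-01]
0 [443, 60, 30] [-3.80303494e-02  5.11492109e-02  1.98011081e+00 -4.44089210e-16
  1.11033263e+00 -3.80303494e-02]
0 [470, 372, 30] [ 5.41049277e-01  3.43704424e-01  1.62325121e+00 -4.44089210e-16
  1.17463702e+00  5.41049277e-01]
3.141592653589793 [520, 30, 300] None
3.141592653589793 [540, -250, 30] [-0.56300445  0.3356837   1.63422042  0.          1.17168853  2.5785882 ]
3.141592653589793 [443, 60, 30] None
3.141592653589793 [470, 372, 30] [ 0.54104928  0.34370442  1.62325121  0.          1.17463702 -2.60054338]
```

Run:
```python
from h import *
import pickle
M=[]
for i,p in enumerate([[520,340,200],[460,120,220],[540,90,250],[500,-150,220]]):
    ctrl.goto(p,ori(0)); ctrl.dwell(.15)
    m=ctrl.camera_model("wrist"); im=ctrl.camera("wrist"); cv2.imwrite(f"pics/w{i}.png",im); M.append(m)
    print(i,m["eye"].round(),ray(m,(280,212)).round(2))
pickle.dump(M,open("M.pkl","wb"))
ims=[cv2.imread(f"pics/w{i}.png") for i in range(4)]
a=np.vstack([np.hstack(ims[:2]),np.hstack(ims[2:])]); cv2.imwrite("pics/all.png",cv2.resize(a,(800,600),interpolation=cv2.INTER_AREA))
print(ctrl.current_time())
```

```text
0 [519. 421. 343.] [-0.   -0.31 -0.95]
1 [460. 201. 363.] [-0.   -0.31 -0.95]
2 [539. 171. 393.] [-0.   -0.31 -0.95]
3 [500. -69. 363.] [-0.   -0.31 -0.95]
5.45
```

View pics/all.png

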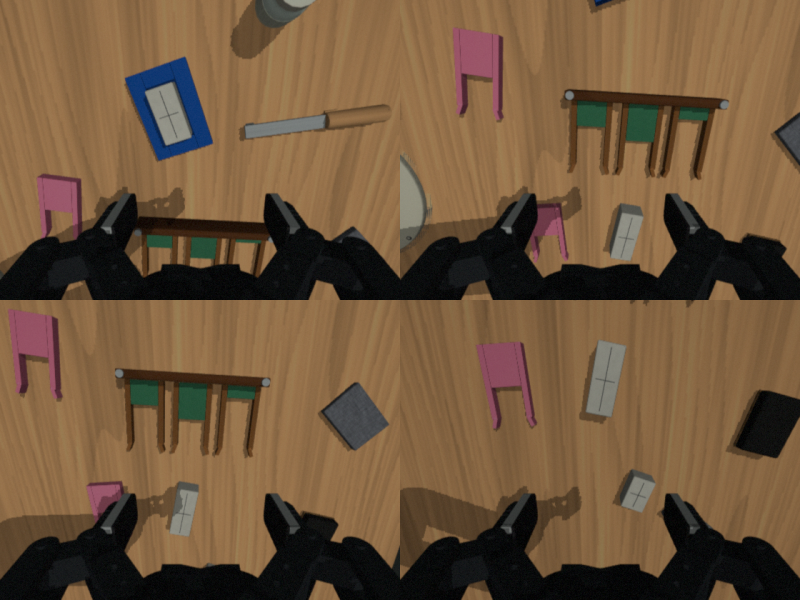

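The wrist views agree: top left shows the mould and medium blank at (168,112). Top right shows the rack, with the middle lane's stop longest and the right-hand one shortest. Bottom right shows long at (605,380) and short at (638,490). I'll take enlarged crops to read off the corners.

Run:
```python
import cv2, numpy as np
def crop(i,x,y,w,h,s):
    return cv2.convertScaleAbs(cv2.resize(cv2.imread(f"pics/w{i}.png")[y:y+h,x:x+w],None,fx=s,fy=s,interpolation=cv2.INTER_CUBIC),alpha=1.3)
cv2.imwrite("pics/c1.png",np.vstack([crop(1,220,115,260,100,3),crop(1,220,215,260,45,3),crop(1,220,115,260,1,3)]))
a=crop(0,160,70,160,160,2.5)                  # medium
b=crop(3,230,50,160,160,2.5); c=crop(3,290,220,80,80,2.5); d=crop(2,140,90,260,136,1.5)
o=np.zeros((600,800,3),np.uint8); o[:400,:400]=a;o[:400,400:]=b;o[400:,:200]=c;o[400:,300:690]=d[:200]
cv2.imwrite("pics/c2.png",o)
```

```text
(no output)
```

View pics/c1.png

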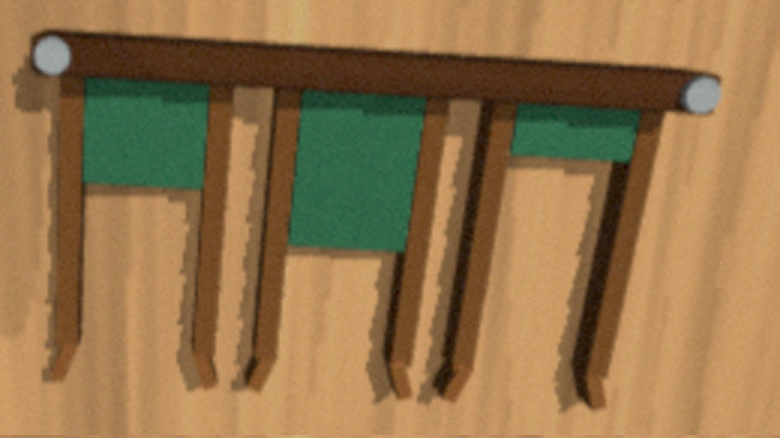

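View pics/c2.png

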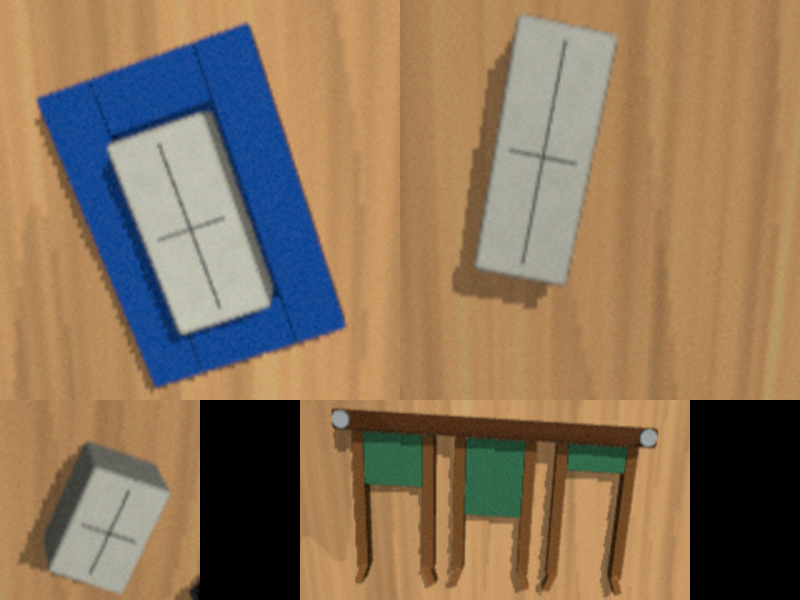

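Run:
```python
from h import *
import pickle
M=pickle.load(open("M.pkl","rb")); T=ctrl.camera_model("top")
A=lambda x,y:(220+x/3,115+y/3)
B=lambda x,y:(140+(x-300)/1.5,90+(y-400)/1.5)
m0=lambda x,y:(160+x/2.5,70+y/2.5)
m3=lambda x,y:(230+(x-400)/2.5,50+y/2.5)
s3=lambda x,y:(290+x/2.5,220+(y-400)/2.5)
P={}
print("heights:")
print("long",tri([M[3],M[1],M[2]],[m3(544,157),((625-400)*1.4,237*1.4),(183*1.4,211*1.4)]).round(1))
print("short",tri([M[3],T],[s3(109,534),(381,194)]).round(1))
print("medium",tri([M[0],T],[m0(191,229),(182.5,221)]).round(1))
for n,w,v in(("lm",[(83,185),(203,190)],[(363,484),(421,487)]),("ls",[(290,247),(405,252)],[(465,514),(522,517)]),("ll",[(512,156),(632,162)],[(567,470),(626,474)])):
    t=[tri([M[1],M[2]],[A(*a),B(*b)]) for a,b in zip(w,v)]
    g=[at(M[1],A(*a),16) for a in w]; k=[at(M[2],B(*b),16) for b in v]
    print(n,"tri",np.round(t,1).tolist(),"w1",np.round(g,1).tolist(),"w2",np.round(k,1).tolist())
print("posts",[at(M[1],A(*a),34).round(1) for a in((52,55),(701,95))])
print("mouth tips",[at(M[1],A(*a),16).round(1) for a in((53,380),(207,385),(253,388),(402,396),(447,397),(598,406))])
for n,m,f,e,z in(("medium",M[0],m0,[(159,144),(220,308),(191,229)],39),("long",M[3],m3,[(565,40),(523,264),(544,157)],34),("short",M[3],s3,[(128,491),(91,573),(109,534)],34)):
    q=[at(m,f(*a),z) for a in e]; d=q[0]-q[1]
    print(n,q[2].round(1),"yaw from y",round(float(np.arctan2(-d[0],d[1])),3),"mid",((q[0]+q[1])/2).round(1))
```

```text
heights:
long [506.7 -71.1  28.9]
short [ 560.5 -249.6   43.6]
medium [473.9 372.1  29.9]
lm tri [[423.9, 130.7, 24.1], [468.5, 128.1, 20.4]] w1 [[423.1, 129.1, 16.0], [468.6, 127.3, 16.0]] w2 [[421.3, 129.8, 16.0], [467.6, 127.4, 16.0]]
ls tri [[502.3, 106.0, 19.0], [548.6, 102.1, 11.6]] w1 [[502.6, 104.9, 16.0], [547.3, 102.9, 16.0]] w2 [[502.2, 105.8, 16.0], [548.7, 103.3, 16.0]]
ll tri [[583.6, 141.0, 18.8], [631.9, 137.5, 12.1]] w1 [[584.6, 140.4, 16.0], [630.1, 138.2, 16.0]] w2 [[584.0, 140.8, 16.0], [631.0, 137.8, 16.0]]
posts [array([415.8, 178.3,  34. ]), array([641.7, 165.1,  34. ])]
mouth tips [array([408.3,  48.6,  16. ]), array([471. ,  46.5,  16. ]), array([489.7,  45.2,  16. ]), array([550.8,  41.7,  16. ]), array([569.2,  41.3,  16. ]), array([631.6,  37.4,  16. ])]
medium [476.1 372.9  39. ] yaw from y 0.319 mid [475.9 373.   39. ]
long [507.8 -71.2  34. ] yaw from y -0.186 mid [507.5 -71.2  34. ]
short [ 564.7 -255.    34. ] yaw from y -0.332 mid [ 564.8 -254.3   34. ]
```

```bash
cat >> h.py <<'E'
A=-0.06; U=np.array([-np.sin(A),np.cos(A)])
MOUTH=dict(medium=np.array([440.9,48.5]),short=np.array([521.5,44.3]),long=np.array([601.6,39.5]))
LEN=dict(short=60,medium=80,long=100)
v3=lambda p,z:[*p,z]
def insert(n,e,z,out):
    "gripped e mm from the near end: line up before the mouth, then slide in until `out` mm stick out"
    m=MOUTH[n]; L=LEN[n]
    ctrl.move_straight(v3(m-U*(L+8-e),z),ori(A),vel=90)
    print("in guard",ctrl.move_straight(v3(m-U*(out-e),z),vel=60,guard=20), ctrl.current_tool_pos().round(1), ctrl.current_grip_width())
def push(n,out):
    ctrl.open(); p=ctrl.current_tool_pos(); ctrl.move_straight([*p[:2],60])
    m=MOUTH[n]; ctrl.move_straight(v3(m-U*(out+35),60)); ctrl.grasp(25)
    ctrl.move_straight(v3(m-U*(out+35),10),vel=100)
    g=ctrl.move_straight(v3(m-U*3,10),vel=50,guard=12); t=ctrl.current_tool_pos()
    print("push",g,"TCP from mouth",round(float((t[:2]-m)@U),1),ctrl.current_ft_force().round(1),ctrl.current_time())
    ctrl.move_straight(v3(t[:2]-U*8,10)); ctrl.move_straight(v3(t[:2]-U*8,120),vel=250); ctrl.open()
def grab(n,c,yaw,e,z):
    d=np.array([-np.sin(yaw),np.cos(yaw)]); p=np.array(c)-d*(LEN[n]/2-e)
    ctrl.goto(v3(p,120),ori(yaw)); print("down guard",ctrl.move_straight(v3(p,z),vel=100,guard=15)); ctrl.grasp(25)
    print("grip",ctrl.current_grip_width(),ctrl.current_grip_force(),ctrl.current_tool_pos().round(1))
E
python3 - <<'E'
from h import *
grab("long",(507.6,-71.2),-0.186,18,10)
insert("long",18,10,34)
push("long",34)
ctrl.goto([540,-60,220],ori(0)); ctrl.dwell(.15)
cv2.imwrite("pics/w5.png",ctrl.camera("wrist")); print(ctrl.camera_model("wrist"),ctrl.current_time())
E
```

```text
down guard False
grip 0.4653272113762888 25.964890122413635 [ 501.8 -102.7   10.3]
in guard False [600.9  23.4  10.3] 0.4637845265270775
push True TCP from mouth -10.4 [-0.4 -5.7  5.1] 14.4333
{'fx': 309.155731652592, 'fy': 309.155731652592, 'cx': 280.40192594068134, 'cy': 212.00482528605295, 'eye': array([540.27501362,  20.75749374, 362.02372564]), 'orientation': array([-0.31785162,  0.00136416,  0.00101621])} 16.8833
```

View pics/w5.png

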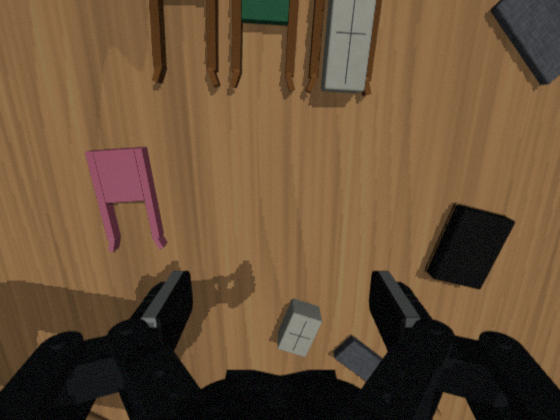

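Long is home, its end flush with the mouth at (345,90). Short's cross is at (300,334), and the brush bristles begin close to its right, with corners at about (348,340), (335,356) and (385,362).

Run:
```python
from h import *
import pickle
M3=pickle.load(open("M.pkl","rb"))[3]; m=ctrl.camera_model("wrist")
s=tri([M3,m],[(290+109/2.5,220+134/2.5),(299.7,334)]); print("tri",s.round(1))
print("z34",at(m,(299.7,334),34).round(1),at(M3,(333.6,273.6),34).round(1))
a,b=at(m,(305,318),34),at(m,(293.5,349),34); print("yaw",np.arctan2(-(a-b)[0],(a-b)[1]))
c=at(m,(299.7,334),34)
for p in((348,338),(335,356),(385,360)):
    q=at(m,p,12)-c
    y=-.33; print("brush rel: across",(q[0]*np.cos(y)+q[1]*np.sin(y)).round(1),"along",(-q[0]*np.sin(y)+q[1]*np.cos(y)).round(1))
```

```text
tri [ 565.9 -259.6   25.3]
z34 [ 564.8 -252.    34. ] [ 564.7 -255.    34. ]
yaw -0.2792906995995165
brush rel: across 72.6 along -1.4
brush rel: across 67.3 along -35.8
brush rel: across 136.7 along -19.2
```

Run:
```python
from h import *
grab("short",(564.7,-253.5),-0.31,20,10)
insert("short",20,10,34)
push("short",34)
grab("medium",(476,373),0.319,25,18)
p=ctrl.current_tool_pos()
ctrl.move_straight([*p[:2],100]); print("held",ctrl.current_grip_width(),ctrl.current_grip_force(),ctrl.current_time())
m=ctrl.camera_model("wrist"); cv2.imwrite("pics/w6.png",ctrl.camera("wrist"))
```

```text
down guard False
grip 0.46150410886266985 25.821816623210907 [ 561.8 -263.1   10.4]
in guard False [520.8  30.9  10.3] 0.4606387051301332
push True TCP from mouth -10.6 [-0.5 -6.1  5.6] 27.325
down guard False
grip 0.45957654025676037 26.38129413127899 [480.8 358.8  18.3]
held 0.4634992444601145 25.631226003170013 32.575
```

View pics/w6.png

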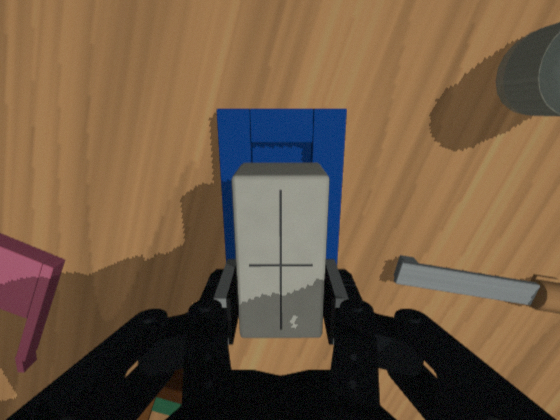

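The medium blank is held square between the pads, its cross at (280,265), clear of the mould. I'll lay it down in front of its lane and push it home.

Run:
```python
from h import *
p=v3(MOUTH["medium"]-U*(88-25),0)
ctrl.goto([*p[:2],100],ori(A)); ctrl.move_straight([*p[:2],22],vel=120)
print("down",ctrl.move_straight([*p[:2],12.5],vel=25,guard=6),ctrl.current_tool_pos().round(1))
insert("medium",25,float(ctrl.current_tool_pos()[2]),40)
push("medium",40)
ctrl.goto([520,-40,200],ori(0)); ctrl.dwell(.15)
cv2.imwrite("pics/w7.png",ctrl.camera("wrist")); print(ctrl.current_time())
```

```text
down True [437.3 -14.4  13.1]
in guard False [440.   33.8  13.1] 0.46506229483940653
push True TCP from mouth -10.2 [ 0.3 -7.   5.7] 40.5583
42.975
```

View pics/w7.png

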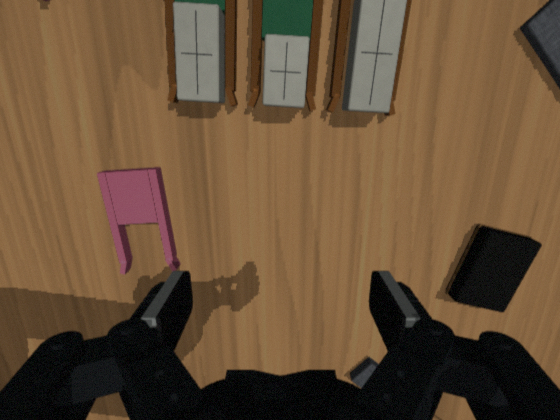

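All three are against their green stops with their near ends at the mouths: medium at (200,100), short at (285,105), long at (367,110). The robot is clear of everything, so I'm handing in.

```bash
python3 -c "
from cell import ctrl
print(ctrl.close_job())"
```

```text
the job is handed in; nothing more can be done
None
```

The job is handed in (no verdict came back): short, medium and long each lie against the stop of their own lane with their ends flush at the mouths, about 43 s of the 72 s used.

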